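# Load the bridge-blank press and poise its platen at the balance point

## Robot

A 7-joint arm with a two-finger parallel gripper is mounted at the origin on the work surface. World frame = base frame: x ahead of the robot, y to its left, z up, the work surface at z = 0. Lengths are in mm, angles in rad, forces in N, time in s.
With the tool pointing down it reaches from about 425 to 1025 mm from the base axis. Payload 9.4 kg.
Tool frame: the origin (TCP) lies on the centre line of the jaws, within the pads' length; the fingertips stand 14 mm ahead of it and the grasp point (between the pads) lies 5 mm behind it; x points along the fingers, y is the direction in which the jaws open and shut, and the axes are right-handed (so a half turn about x gives the same grasp; the last joint's range is limited). The gripper opens to 93 mm and grips with 3 to 60 N. Pads are 15 mm wide; open, the fingers measure 128 mm over their backs; the gripper's body (75 mm by 188 mm) begins 65 mm behind the grasp point.
Start: joints at [1.229, 0.599, -0.003, 1.599, 0.002, 0.943, -0.08], TCP at [189.735, -699.732, 232.618] pointing down, gripper open.
Joint ranges: [-2.57, 2.57], [-0.35, 1.97], [-1.29, 1.29], [0.11, 2.56], [-1.05, 4.19], [0.11, 1.86], [-2.63, 2.63]. Speed limits (rad/s): [2.22, 2.22, 3.01, 3.01, 3.14, 3.14, 3.14].

## Interface

Orientations are given as a rotation vector (axis times angle).
In Python, from plant import robot gives the robot as it stands.
- The arm moves only by the tool apply_moves, never from a script. Its argument "targets" is a list of rows, each an object of numbers: "fingers": the closure, from 0 (fully open) to 1 (shut); "tx", "ty", "tz": the shift along the tool's x, y, z in mm; "turn": the turn about the tool's x in rad. A call has 1 to 12 rows; each row shifts and turns the commanded pose from where the row before left it, along the tool's axes as they then stand; what a row does not reach is not made up. A row lasts 1/12 s, in which the tool goes at most 41.7 mm and 7.16 degrees, less where a joint would pass 70% of its speed; a pose out of reach is approached as far as the arm can. A call with a gripper value outside its range is refused whole. The fingers move at their own pace and stop on an object; "grip_force" is the grip in N (left out, the last holds). Time passes only in rows, so rows that do not move let the fingers close. It gives the time, the measured TCP pose, the force and the opening at its end, in the units of the state.
- robot.observe(): the state, without advancing time (a new reading comes with each control period).
- robot.get_image(name): name is "scene" or "side" or "wrist"; returns the picture (480x640x3 uint8, red, green, blue); there is no depth.
- robot.camera_params(name): a dict with "K" (3x3 intrinsics, pixels), "R" (3x3) and "t" (3): a world point X has camera coordinates R X + t. Camera axes: x right, y down, z forward; pixel columns grow to the right and rows downward; lengths in mm; the calibration is good to about 2 mm. A picture is of the moment at which its call begins: read the wrist's pose just before it. camera_params takes no time and is no camera call; for the wrist camera it gives the pose at the moment of the call.
- robot.job_done(): hands the job in, once; it reports no verdict.
The state is a dict: "clock": time; "q": joint angles; "qd": joint speeds; "joint_efforts": joint torques, N m; "eef_pos": TCP position; "eef_rot": TCP orientation; "ft_force": force on the tool from outside, world axes, zero at the start; "moment": the same for the moment, N m; "grip_width": finger opening in mm.
Only numpy, scipy, OpenCV 4.12 (cv2) and the standard library are available. Lean on these libraries where they do the work, as an engineer would, in place of code of your own. Each camera call takes 0.05 s, during which the arm holds its last target. There are 200 camera calls.

## Task

Load the hinged press for guitar bridge blanks: gently lay the white separator sheet centred and square on the blank already on its bed so that it covers it, then lay the second blank on the sheet, squarely above the first, without the two blanks ever touching. Then take the open platen by its grip bar, bring it up off its back rest to its balance point, where the board stands upright and would fall neither way, and finish while holding it still there by the bar so that I can check the stack. Do not let the platen swing down over the stack or fall back, and leave the rest of the bench as it is.

Things in the scene. Friction and masses are not known exactly. Their poses are not given: they have to be found in the camera images.
- press_bed (a point): Centre of the press bed's top face, 30 mm above the bench. Press fixed; start varies by 10 cm and 0.25 rad. Its x runs along the hinge, +y points to the hinge side, z up. Plywood base 270 mm in x, y -103 to +127 mm. Two hinge posts at x +-85, y +105 (tops 91 mm above the bench). Two upright clamping studs, 8 mm thick, at x +-115, y -57, tops 112 mm above the bench.
- hinge_pin (a point): Middle of the platen's hinge axis: at x 0, y +105, z +54 mm from press_bed in the press's axes (84 mm above the bench). The axis runs along the press's x; the point's axes are those of press_bed.
- platen (a joint): Platen angle, rad: 0 closed, level over the stack; 1.57 board upright = BALANCE; 2.0 fully open, leaning on its back rest (start). No spring, slight friction: it stays within about 0.02 rad of 1.57, else falls down onto the stack (below) or back (above). 18 mm plywood board 270 mm wide, reaching 172 mm from the pin, with a 24 mm pressing block on the stack side; 0.7 to 1 kg, centre of mass 96 mm from the pin.
- platen_bar (a point): Middle of the grip bar: round wood, 12 mm thick, 124 mm long, parallel to the hinge, its axis 38 mm beyond the board's free edge, on 10 mm stand-offs at +-55 mm. At joint angle a it lies at y = 105 - 210 cos a + 9 sin a, z = 54 + 210 sin a + 9 cos a (mm) from press_bed in the press's axes: y 201, z 241 at the start; y 114, z 264 at balance. Can be pinched from straight above; it turns in the grip.
- lower_mid (a point): Centre of the blank already on the press bed (loose, near the bed's middle, nearly square to it): dark wooden bar with a thin pale layer beneath, 180 (x) x 42 (y) x 12 mm (z), about 90 g. Leave it there.
- separator_mid (a point): Centre of the separator: plain white stiff plastic sheet, 210 (x) x 60 (y) x 6 mm (z), about 70 g, lying on two wooden stickers (20 mm wide and high, across it at x +-65 mm), its underside 20 mm above the bench. Which of the two pairs of stickers it lies on varies. Laid on the lower blank, its centre is 9 mm above that blank's centre.
- upper_mid (a point): Centre of the second blank, just like the first (180 x 42 x 12 mm, about 90 g), lying on the other, equal pair of stickers, its underside 20 mm above the bench. Laid on the separator, its centre is 18 mm above the lower blank's centre.
- star_knob_a: Star-shaped black clamping knob, 40 mm across and 24 mm high, lying on the bench between the two pairs of stickers. Bystander.
- star_knob_b: The second star knob, like the first. Bystander.
- glue_bottle: White glue bottle with an orange cap, 56 mm in diameter, 150 mm high. Bystander.
- spool_clamp: Spool clamp standing on end: two wooden discs 44 mm in diameter on a threaded rod, 144 mm high. Bystander.
- sanding_block: Cork sanding block, 115 x 62 x 34 mm. Bystander.
- heel_block: Stepped wooden neck-heel block, 100 x 60 x 90 mm. Bystander.
- screwdriver: Screwdriver lying on the bench. Bystander.
Mind the look-alikes: they are no part of the job. Leave any green look-alike of the part that bears upper_mid alone.

How it is judged (in metres and radians):
On the way, in this order (a step that is already met when the one before it is completed fails the run):
1. The separator lies released on the lower blank, covering it (x of separator_mid in the frame of lower_mid between -0.014 and 0.014 m and y of separator_mid in the frame of lower_mid between -0.009 and 0.009 m and z of separator_mid in the frame of lower_mid between 0.007 and 0.011 m and angle between the x axis of separator_mid and the x axis of lower_mid, either way round below 0.08 rad and contact force between the fingers and separator below 0.05 N and linear speed of separator below 0.02 m/s), for 0.2 s.
2. The second blank lies released on the separator, squarely above the first (x of separator_mid in the frame of lower_mid between -0.014 and 0.014 m and y of separator_mid in the frame of lower_mid between -0.009 and 0.009 m and z of separator_mid in the frame of lower_mid between 0.007 and 0.011 m and angle between the x axis of each of separator_mid, upper_mid and the x axis of lower_mid, either way round below 0.08 rad and x of upper_mid in the frame of lower_mid between -0.012 and 0.012 m and y of upper_mid in the frame of lower_mid between -0.009 and 0.009 m and z of upper_mid in the frame of lower_mid between 0.016 and 0.02 m and contact force between the fingers and upper below 0.05 N and linear speed of upper below 0.02 m/s), for 0.2 s.
3. The platen is held by its grip bar at its balance point (value of joint platen between 1.5 and 1.64 rad and velocity of joint platen between -0.1 and 0.1 rad/s and contact force between the fingers and platen above 2 N and y of the grasp point in the frame of platen_bar between -0.025 and 0.025 m and x of the grasp point in the frame of platen_bar between -0.065 and 0.065 m), for 0.3 s.
At the end, for the whole second after the job is handed in: Gripper holds the platen by its bar (over 2 N) still within 0.07 rad of 1.57. Stack untouched, at rest: on the lower blank the separator within 14 mm along, 9 across; upper blank within 12 and 9; both square to 0.08 rad, heights to 2 mm. Lower blank 20 mm, 0.15 rad from bed centre (all of step 2 and all of step 3 and horizontal distance between lower_mid and press_bed below 0.02 m and angle between the x axis of lower_mid and the x axis of press_bed, either way round below 0.15 rad and contact force between the fingers and separator below 0.05 N and linear speed of separator below 0.02 m/s); the arm keeps its last pose, push and grip.
It fails at once if The platen swings down over the stack (below 1.2 rad) (value of joint platen below 1.2 rad).
It fails at once if The platen is flung or falls (faster than 2 rad/s) (velocity of joint platen above 2 rad/s or velocity of joint platen below -2 rad/s).
It fails at once if The two blanks touch each other (contact force between lower and upper above 0.3 N).
It fails at once if The separator or the second blank is dropped (let go and falling faster than 0.5 m/s, some 13 mm) ((contact force between the fingers and separator below 0.05 N and linear speed of separator above 0.5 m/s) or (contact force between the fingers and upper below 0.05 N and linear speed of upper above 0.5 m/s)).
It fails at once if A bystander on the bench is moved (over 30 mm) (distance of any of star_knob_a, star_knob_b, glue_bottle, spool_clamp, sanding_block, heel_block, screwdriver from where it was at the start of the episode above 0.03 m).
It also fails if it takes over 72 s, if anything falls off the work surface, if the arm or the gripper's body presses on something with over 40 N, if the wrist force passes 120 N, or if a joint passes its speed limit or range.

## Working session

There is one attempt and no reset: what is moved stays moved. The work goes in short steps, Python scripts to look and compute and a tool call to move; the robot and the scene stay as the last step left them, time stands still between calls to the robot, and variables do not carry over. Pictures are saved under pics/ and viewed, about 8 in all and at most 12, crops included, and the job is handed in when it is done.

Besides the shell and the picture viewer there is one more tool, called after "Emit:" in YAML: its name, and indented under it one key for each argument. apply_moves: Moves the arm, as the interface text tells. Its arguments: {"type":"object","properties":{"targets":{"type":"array","items":{"type":"object","properties":{"fingers":{"type":"number"},"tx":{"type":"number"},"ty":{"type":"number"},"tz":{"type":"number"},"turn":{"type":"number"}}}},"grip_force":{"type":"number"}},"required":["targets"]}

```bash
ls; mkdir -p pics; python3 - <<'E'
from plant import robot
import cv2
for n in("scene","side"):
    im=robot.get_image(n); cv2.imwrite(f"pics/{n}0.png",im[:,:,::-1])
    p=robot.camera_params(n); print(n,p)
print(robot.observe())
E
```

```text
pics
scene {'K': array([[473.43885638,   0.        , 315.01865213],
       [  0.        , 473.43885638, 245.94864879],
       [  0.        ,   0.        ,   1.        ]]), 'R': array([[-0.7986142 ,  0.60168687,  0.01372109],
       [ 0.34265183,  0.47330536, -0.81152434],
       [-0.49477781, -0.64339331, -0.58415749]]), 't': array([ 455.21543898,  -42.6837899 , 1342.07037222])}
side {'K': array([[615.69280039,   0.        , 331.32789621],
       [  0.        , 615.69280039, 239.33519417],
       [  0.        ,   0.        ,   1.        ]]), 'R': array([[-0.83197861, -0.55459994,  0.01518228],
       [-0.39986847,  0.58044053, -0.70936168],
       [ 0.38459953, -0.59624466, -0.70468114]]), 't': array([ 339.10897536,  328.83591875, 1102.03938458])}
{'clock': 0.1, 'q': array([ 1.22929815,  0.60007959, -0.00254505,  1.60001607,  0.00177604,
        0.94288483, -0.0797938 ]), 'qd': array([-1.59319380e-03, -7.38295633e-04, -1.12518995e-03, -5.69396010e-04,
        8.57846933e-05,  1.10690978e-03, -8.84213488e-04]), 'joint_efforts': array([ 4.89625992e-03, -7.66561532e+01,  1.50205951e+00, -2.52933240e+01,
       -5.23044518e-02,  1.36528202e-02,  7.37882101e-05]), 'eef_pos': array([ 189.63591962, -699.34820955,  231.833446  ]), 'eef_rot': array([ 2.08028266,  0.2785657 , -2.08089239]), 'ft_force': array([-0.68418341, -0.11196965, -0.40899922]), 'moment': array([-0.0314495 ,  0.02134831,  0.01746567]), 'grip_width': 92.65860572310461}
```

View pics/scene0.png

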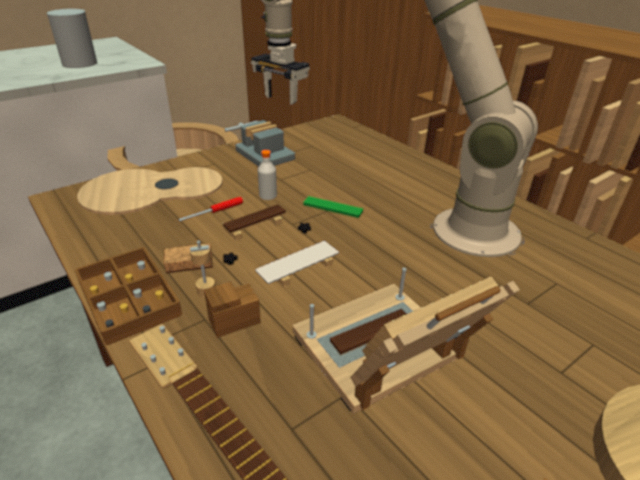

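View pics/side0.png

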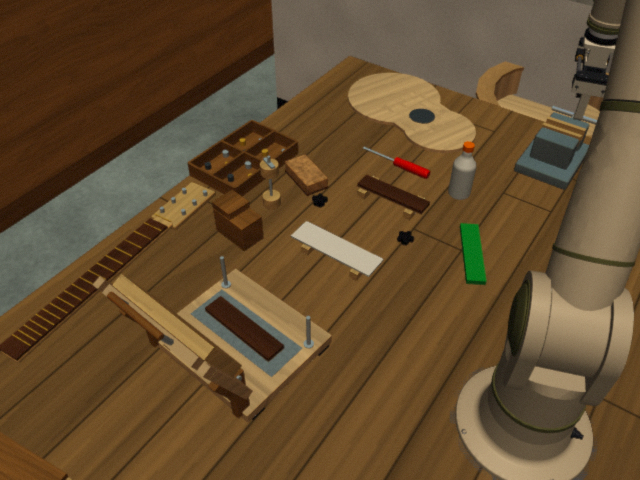

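The sheet is at scene (297,262) / side (337,247). The second blank, dark, is at scene (255,218) / side (394,193). The green look-alike is at side (473,253). The lower blank is at side (243,327), with studs at side (224,272) and (308,332).

```bash
cat > h.py <<'E'
import numpy as np, cv2
from plant import robot
def cam(n):
    p=robot.camera_params(n); return p["K"],p["R"],p["t"]
def ray(c,uv,z):
    K,R,t=c; o=-R.T@t; d=R.T@np.linalg.inv(K)@np.array([uv[0],uv[1],1.]); return o+d*(z-o[2])/d[2]
def proj(c,X):
    K,R,t=c; x=K@(R@np.asarray(X,float)+t); return x[:2]/x[2]
def rect(mask,seed,c,z):
    "blob at seed -> world min-area rect at height z"
    n,l,s,_=cv2.connectedComponentsWithStats(mask.astype(np.uint8))
    ys,xs=np.nonzero(l); i=np.argmin((xs-seed[0])**2+(ys-seed[1])**2)
    m=(l==l[ys[i],xs[i]]).astype(np.uint8)
    ct=max(cv2.findContours(m,0,cv2.CHAIN_APPROX_NONE)[0],key=len)[:,0]
    W=np.array([ray(c,p,z)[:2] for p in ct],np.float32)
    (cx,cy),(w,h),a=cv2.minAreaRect(W)
    if w<h: w,h,a=h,w,a+90
    return np.array([cx,cy]),w,h,(np.radians(a)+np.pi/2)%np.pi-np.pi/2,int(m.sum())
def masks(im):
    hsv=cv2.cvtColor(im,cv2.COLOR_RGB2HSV); return hsv[...,0].astype(int),hsv[...,1].astype(int),hsv[...,2].astype(int)
E
python3 - <<'E'
from h import *
for n,sd in(("side",[(337,247),(394,193),(243,327)]),("scene",[(297,262),(255,218),(368,330)])):
    im=cv2.imread(f"pics/{n}0.png")[:,:,::-1].copy(); c=cam(n); H,S,V=masks(im)
    for s in sd: print(n,s,im[s[1],s[0]])
    print("sheet",rect((S<50)&(V>150),sd[0],c,26))
    dk=(V<85)&(S>60)
    print("upper",rect(dk,sd[1],c,32)); print("lower",rect(dk,sd[2],c,42))
c=cam("side")
for uv in((223,258),(308,318)): print("stud top",ray(c,uv,112))
c=cam("scene")
for uv in((311,306),(404,268)): print("stud top",ray(c,uv,112))
print("corner side front", [ray(cam("side"),u,20) for u in((237,270),(330,340))])
E
```

```text
side (337, 247) [190 178 153]
side (394, 193) [58 29 15]
side (243, 327) [54 26 10]
sheet (array([ 502.12493896, -160.05531311]), 207.8400115966797, 57.91181564331055, np.float64(-0.015994279716743165), 1142)
upper (array([ 514.61810303, -353.11135864]), 260.5257873535156, 198.30604553222656, np.float64(0.9608341665225271), 1291)
lower (array([522.62188721, 137.2881012 ]), 185.5996551513672, 46.75589370727539, np.float64(-0.1396039696063891), 1855)
scene (297, 262) [221 211 187]
scene (255, 218) [83 48 27]
scene (368, 330) [80 45 28]
sheet (array([ 506.37628174, -156.01309204]), 208.47317504882812, 62.41553497314453, np.float64(-0.016795358572639252), 1256)
upper (array([ 495.35021973, -379.86129761]), 179.50778198242188, 47.315650939941406, np.float64(-0.01364324110642201), 494)
lower (array([530.91033936, 140.38789368]), 181.09336853027344, 43.455230712890625, np.float64(-0.1300655918461615), 831)
stud top [625.27646719  65.07265668 112.        ]
stud top [399.21409232  92.26379463 112.        ]
stud top [633.95497407  69.36850234 112.        ]
stud top [401.37974934  91.90517877 112.        ]
corner side front [array([642.60740742,  14.43039697,  20.        ]), array([374.94687085,  54.187894  ,  20.        ])]
```

```bash
cat >> h.py <<'E'
from scipy.spatial.transform import Rotation as Ro
def delta(target,ang):
    "world TCP target & jaw-axis world angle -> tool-frame shift, then turn"
    s=robot.observe(); R=Ro.from_rotvec(s["eef_rot"]).as_matrix()
    d=R.T@(np.array(target,float)-s["eef_pos"])
    a=np.arctan2(R[1,1],R[0,1]); t=(ang-a+np.pi/2)%np.pi-np.pi/2
    print("eef",s["eef_pos"].round(1),"jaw ang",a.round(4),"shift",d.round(1),"turn(tool x down => sign -)",-t.round(4)*1, "xaxis",R[:,0].round(3),"q7",s["q"].round(2),"grip",s["grip_width"].round(1),"t",s["clock"])
E
python3 - <<'E'
from h import *
delta((504,-158,230),np.pi/2-.016)
p=robot.camera_params("wrist"); print(p["K"],(-p["R"].T@p["t"]).round(),p["R"].round(2))
E
```

```text
Traceback (most recent call last):
  File "h.py", line 27, in delta
    print("eef",s["eef_pos"].round(1),"jaw ang",a.round(4),"shift",d.round(1),"turn(tool x down => sign -)",-t.round(4)*1, "xaxis",R[:,0].round(3),"q7",s["q"].round(2),"grip",s["grip_width"].round(1),"t",s["clock"])
                                                                                                                                                                               ^^^^^^^^^^^^^^^^^^^^^
AttributeError: 'float' object has no attribute 'round'
```

```bash
sed -i 's/s\["grip_width"\].round(1)/round(s["grip_width"],1)/; s/-t.round(4)\*1/-round(t,4)/' h.py
python3 - <<'E'
from h import *
delta((504,-158,230),np.pi/2-.016)
p=robot.camera_params("wrist"); print(p["K"],(-p["R"].T@p["t"]).round(),p["R"].round(2))
E
```

```text
eef [ 189.6 -699.3  231.8] jaw ang -1.3059 shift [   2.4 -440.2 -445.1] turn(tool x down => sign -) 0.2809 xaxis [-0.     0.001 -1.   ] q7 [ 1.23  0.6  -0.    1.6   0.    0.94 -0.08] grip 92.7 t 0.1
[[406.87978348   0.         312.35795978]
 [  0.         406.87978348 234.79746581]
 [  0.           0.           1.        ]] [ 264. -680.  383.] [[ 0.26 -0.96 -0.  ]
 [-0.93 -0.25  0.28]
 [-0.27 -0.07 -0.96]]
```

Emit:
apply_moves:
  targets:
    - {"ty": -27,"tz": -27}
    - {"ty": -27,"tz": -27}
    - {"ty": -27,"tz": -27}
    - {"ty": -27,"tz": -27}
    - {"ty": -27,"tz": -27}
    - {"ty": -27,"tz": -27}
    - {"ty": -27,"tz": -27}
    - {"ty": -27,"tz": -27}
    - {"ty": -27,"tz": -27}
    - {"ty": -27,"tz": -27}
    - {"ty": -27,"tz": -27}
    - {"ty": -27,"tz": -27}

```text
invalid input
```

Emit:
apply_moves:
  targets:
    - {"ty": -27,"tz": -27}
    - {"ty": -27,"tz": -27}
    - {"ty": -27,"tz": -27}
    - {"ty": -27,"tz": -27}
    - {"turn": 0.1}
    - {"turn": 0.1}
    - {"turn": 0.08}
    - {}
    - {}

```text
invalid input
```

```bash
python3 - <<'E'
from h import *
c=cam("wrist"); im=robot.get_image("wrist"); cv2.imwrite("pics/w1.png",im[:,:,::-1])
np.savez("w1.npz",K=c[0],R=c[1],t=c[2])
H,S,V=masks(im)
for X in((504,-158,26),(497,-378,32),(527,139,42)): print(proj(c,X))
print("sheet",rect((S<50)&(V>150),proj(c,(504,-158,26)),c,26))
dk=(V<85)&(S>60)
print("upper",rect(dk,proj(c,(497,-378,32)),c,32)); print("lower",rect(dk,proj(c,(527,139,42)),c,42))
delta((504,-158,60),np.pi/2-.016)
E
```

```text
[-428.37316693 -528.96769271]
[ -56.20656303 -391.42280106]
[-1160.14436515  -880.00780998]
sheet (array([ 196.14208984, -846.57470703]), 341.06536865234375, 190.32440185546875, np.float64(-1.5538448123153241), 32615)
upper (array([ 277.21557617, -431.86965942]), 22.68132781982422, 15.1969633102417, np.float64(-1.082756677282581), 230)
lower (array([ 276.82928467, -438.93859863]), 22.035099029541016, 14.763998985290527, np.float64(-1.0827572099147988), 230)
eef [ 189.7 -699.4  232. ] jaw ang -1.3059 shift [ 172.4 -440.1 -445.1] turn(tool x down => sign -) 0.2809 xaxis [-0.     0.001 -1.   ] q7 [ 1.23  0.6  -0.    1.6   0.    0.94 -0.08] grip 92.7 t 0.15
```

View pics/w1.png

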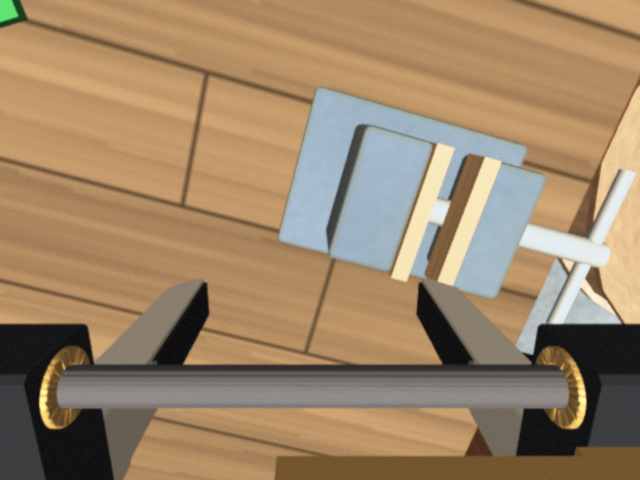

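The moves were refused, so the arm hasn't moved. The picture only shows the vise at (410,190) between the fingers. I'll retry with every key filled in.

Emit:
apply_moves:
  grip_force: 20
  targets:
    - {"fingers": 0,"tx": 0,"ty": -27,"tz": -27,"turn": 0}
    - {"fingers": 0,"tx": 0,"ty": -27,"tz": -27,"turn": 0}
    - {"fingers": 0,"tx": 0,"ty": -27,"tz": -27,"turn": 0}
    - {"fingers": 0,"tx": 0,"ty": -27,"tz": -27,"turn": 0}
    - {"fingers": 0,"tx": 0,"ty": -27,"tz": -27,"turn": 0}
    - {"fingers": 0,"tx": 0,"ty": -27,"tz": -27,"turn": 0}
    - {"fingers": 0,"tx": 0,"ty": -27,"tz": -27,"turn": 0}
    - {"fingers": 0,"tx": 0,"ty": -27,"tz": -27,"turn": 0}

```text
clock: 0.82
eef_pos: [342.1, -433.0, 232.6]
eef_rot: [2.08, 0.277, -2.08]
ft_force: [1.2, -0.2, -0.7]
grip_width: 92.6
```

Emit:
apply_moves:
  grip_force: 20
  targets:
    - {"fingers": 0,"tx": 0,"ty": -27,"tz": -27,"turn": 0}
    - {"fingers": 0,"tx": 0,"ty": -27,"tz": -27,"turn": 0}
    - {"fingers": 0,"tx": 0,"ty": -27,"tz": -27,"turn": 0}
    - {"fingers": 0,"tx": 0,"ty": -27,"tz": -27,"turn": 0}
    - {"fingers": 0,"tx": 0,"ty": -27,"tz": -27,"turn": 0.1}
    - {"fingers": 0,"tx": 0,"ty": -27,"tz": -27,"turn": 0.1}
    - {"fingers": 0,"tx": 0,"ty": -27,"tz": -27,"turn": 0.08}
    - {"fingers": 0,"tx": 0,"ty": 0,"tz": 0,"turn": 0}
    - {"fingers": 0,"tx": 0,"ty": 0,"tz": 0,"turn": 0}
    - {"fingers": 0,"tx": 0,"ty": 0,"tz": 0,"turn": 0}

```text
clock: 1.65
eef_pos: [483.7, -209.4, 232.4]
eef_rot: [-2.214, 0.015, 2.216]
ft_force: [-0.9, -1.2, 0.1]
grip_width: 92.9
```

```bash
python3 - <<'E'
from h import *
c=cam("wrist"); im=robot.get_image("wrist"); cv2.imwrite("pics/w2.png",im[:,:,::-1])
np.savez("w2.npz",K=c[0],R=c[1],t=c[2])
H,S,V=masks(im)
for X in((504,-158,26),(497,-378,32),(527,139,42)): print(proj(c,X))
print("sheet",rect((S<50)&(V>150),proj(c,(504,-158,26)),c,26))
dk=(V<85)&(S>60)
print("upper",rect(dk,proj(c,(497,-378,32)),c,32)); print("lower",rect(dk,proj(c,(527,139,42)),c,42))
delta((504,-158,60),np.pi/2-.016)
E
```

```text
[253.35643772 184.37833868]
[505.12756432 190.20982469]
[-107.2522338   164.55272029]
sheet (array([ 504.30078125, -159.64265442]), 208.95346069335938, 60.234561920166016, np.float64(-0.01658829779788551), 16268)
upper (array([ 520.10601807, -334.11682129]), 249.5845184326172, 181.03146362304688, np.float64(0.9998259740955682), 10647)
lower (array([ 608.28594971, -161.81204224]), 554.4251098632812, 212.3752899169922, np.float64(-1.0973300939787398), 6215)
eef [ 483.2 -210.2  232.4] jaw ang -1.5862 shift [172.4 -52.5 -20.1] turn(tool x down => sign -) 0.0006 xaxis [-0.001 -0.    -1.   ] q7 [ 0.3   0.36  0.01  2.05 -0.    0.73 -1.28] grip 92.9 t 1.7
```

View pics/w2.png

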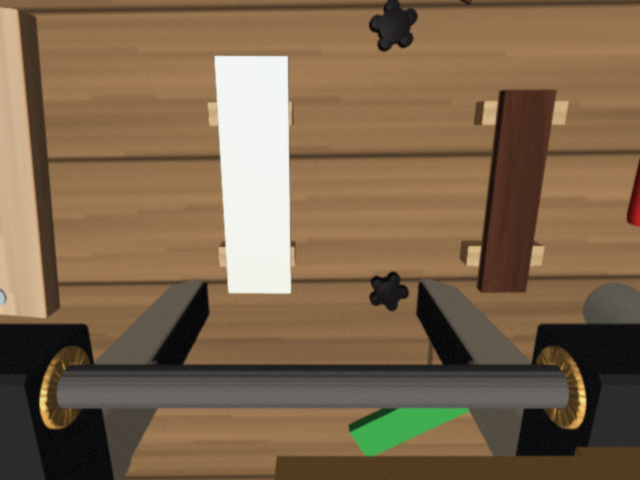

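The sheet is at px (255,175), measured 209 x 60 mm, which matches. The second blank, dark, is at (515,190) on the other pair of stickers. The green look-alike is at (410,425), and the knobs are at (393,25) and (388,290). Next I descend and grip the sheet.

Emit:
apply_moves:
  grip_force: 20
  targets:
    - {"fingers": 0,"tx": 10,"ty": -25,"tz": -10,"turn": 0}
    - {"fingers": 0,"tx": 25,"ty": -26,"tz": -10,"turn": 0}
    - {"fingers": 0,"tx": 35,"ty": 0,"tz": 0,"turn": 0}
    - {"fingers": 0,"tx": 35,"ty": 0,"tz": 0,"turn": 0}
    - {"fingers": 0,"tx": 30,"ty": 0,"tz": 0,"turn": 0}
    - {"fingers": 0,"tx": 25,"ty": 0,"tz": 0,"turn": 0}
    - {"fingers": 0,"tx": 20,"ty": 0,"tz": 0,"turn": 0}
    - {"fingers": 0,"tx": 15,"ty": 0,"tz": 0,"turn": 0}
    - {"fingers": 0,"tx": 9,"ty": 0,"tz": 0,"turn": 0}
    - {"fingers": 0,"tx": 0,"ty": 0,"tz": 0,"turn": 0}
    - {"fingers": 0,"tx": 0,"ty": 0,"tz": 0,"turn": 0}

```text
clock: 2.62
eef_pos: [504.3, -159.7, 28.7]
eef_rot: [-2.212, 0.019, 2.214]
ft_force: [-0.0, -1.2, 1.7]
grip_width: 93.0
```

```bash
python3 - <<'E'
from h import *
delta((504.3,-159.6,28),np.pi/2-.0166)
c=np.load("w2.npz"); c=(c["K"],c["R"],c["t"])
for uv in((500,90),(555,90),(527,292),(479,292)): print(ray(c,uv,32).round(1))
E
```

```text
eef [ 504.3 -159.7   28.7] jaw ang -1.5875 shift [ 0.7 -0.1  0. ] turn(tool x down => sign -) -0.0001 xaxis [-0.001 -0.    -1.   ] q7 [ 0.2   0.69 -0.    2.19  0.01  0.26 -1.4 ] grip 93.0 t 2.6167
[ 579.6 -364.    32. ]
[ 579.  -408.9   32. ]
[ 400.3 -409.9   32. ]
[ 400.9 -364.9   32. ]
```

Emit:
apply_moves:
  grip_force: 20
  targets:
    - {"fingers": 1,"tx": 0,"ty": 0,"tz": 0,"turn": 0}
    - {"fingers": 1,"tx": 0,"ty": 0,"tz": 0,"turn": 0}
    - {"fingers": 1,"tx": 0,"ty": 0,"tz": 0,"turn": 0}
    - {"fingers": 1,"tx": 0,"ty": 0,"tz": 0,"turn": 0}
    - {"fingers": 1,"tx": 0,"ty": 0,"tz": 0,"turn": 0}
    - {"fingers": 1,"tx": 0,"ty": 0,"tz": 0,"turn": 0}
    - {"fingers": 1,"tx": 0,"ty": 0,"tz": 0,"turn": 0}
    - {"fingers": 1,"tx": 0,"ty": 0,"tz": 0,"turn": 0}

```text
clock: 3.28
eef_pos: [505.0, -158.7, 29.0]
eef_rot: [-2.215, 0.017, 2.213]
ft_force: [-1.5, 0.9, 6.3]
grip_width: 59.7
```

Emit:
apply_moves:
  grip_force: 20
  targets:
    - {"fingers": 1,"tx": -5,"ty": 0,"tz": 0,"turn": 0}
    - {"fingers": 1,"tx": -15,"ty": 0,"tz": 0,"turn": 0}
    - {"fingers": 1,"tx": -30,"ty": 0,"tz": 0,"turn": 0}
    - {"fingers": 1,"tx": -35,"ty": 0,"tz": 0,"turn": 0}
    - {"fingers": 1,"tx": -35,"ty": 0,"tz": 0,"turn": 0}
    - {"fingers": 1,"tx": -30,"ty": 0,"tz": 0,"turn": 0}
    - {"fingers": 1,"tx": -15,"ty": 0,"tz": 0,"turn": 0}
    - {"fingers": 1,"tx": 0,"ty": 0,"tz": 0,"turn": 0}

```text
clock: 3.95
eef_pos: [506.2, -159.1, 197.3]
eef_rot: [-2.221, 0.018, 2.208]
ft_force: [0.8, -0.9, -0.8]
grip_width: 59.9
```

```bash
python3 - <<'E'
from h import *
delta((527,139,200),np.pi/2-.13)
im=robot.get_image("wrist");cv2.imwrite("pics/w3.png",im[:,:,::-1])
E
```

```text
eef [ 506.2 -159.1  197.3] jaw ang -1.5862 shift [  -3.  -298.3  -16.2] turn(tool x down => sign -) 0.1146 xaxis [ 0.006 -0.001 -1.   ] q7 [ 0.2   0.41 -0.    2.08  0.    0.64 -1.39] grip 59.9 t 3.95
```

Emit:
apply_moves:
  grip_force: 20
  targets:
    - {"fingers": 1,"tx": 0,"ty": -20,"tz": 0,"turn": 0}
    - {"fingers": 1,"tx": 0,"ty": -30,"tz": 0,"turn": 0}
    - {"fingers": 1,"tx": 0,"ty": -30,"tz": -5,"turn": 0}
    - {"fingers": 1,"tx": 0,"ty": -30,"tz": -5,"turn": 0}
    - {"fingers": 1,"tx": 0,"ty": -30,"tz": -5,"turn": 0.05}
    - {"fingers": 1,"tx": 0,"ty": -20,"tz": 0,"turn": 0.065}
    - {"fingers": 1,"tx": 0,"ty": 0,"tz": 0,"turn": 0}
    - {"fingers": 1,"tx": 0,"ty": 0,"tz": 0,"turn": 0}
    - {"fingers": 1,"tx": 0,"ty": 0,"tz": 0,"turn": 0}
    - {"fingers": 1,"tx": 0,"ty": 0,"tz": 0,"turn": 0}

```text
clock: 4.83
eef_pos: [522.7, -0.3, 192.9]
eef_rot: [-2.152, 0.142, 2.155]
ft_force: [-0.1, 0.2, -1.4]
grip_width: 59.6
```

```bash
python3 - <<'E'
from h import *
c=cam("wrist"); im=robot.get_image("wrist"); cv2.imwrite("pics/w4.png",im[:,:,::-1])
np.savez("w4.npz",K=c[0],R=c[1],t=c[2])
H,S,V=masks(im)
print(proj(c,(527,139,42)))
for v in(70,85,100):
  dk=(V<v)&(S>60)
  print("lower",rect(dk,proj(c,(527,139,42)),c,42))
e=robot.observe()["eef_pos"]; print("sheet",rect((S<50)&(V>150),proj(c,e),c,e[2]-2.5))
delta((527,139,200),np.pi/2-.13)
E
```

```text
[132.59791626 238.7461255 ]
lower (array([522.83978271, 143.74217224]), 9.145025253295898, 1.5478999614715576, np.float64(-0.25681648024155646), 15)
lower (array([525.92871094, 133.07662964]), 177.8866729736328, 45.115264892578125, np.float64(-0.13472332743465643), 11754)
lower (array([526.20056152, 133.08808899]), 178.42237854003906, 45.211021423339844, np.float64(-0.13472332743465643), 12182)
sheet (array([561.230896  ,  -5.99599838]), 129.32470703125, 59.061771392822266, np.float64(-0.13158665630276012), 50603)
eef [ 5.228e+02 -3.000e-01  1.932e+02] jaw ang -1.7024 shift [  -6.9 -138.7   14.2] turn(tool x down => sign -) -0.0016 xaxis [-0.001 -0.001 -1.   ] q7 [-0.13  0.41  0.03  2.1  -0.02  0.63 -1.79] grip 59.2 t 4.8833
```

View pics/w4.png

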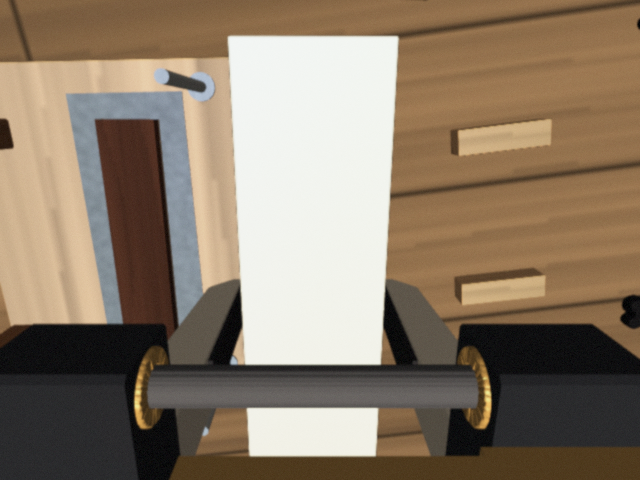

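```bash
python3 - <<'E'
from h import *
c=np.load("w4.npz"); c=(c["K"],c["R"],c["t"])
im=cv2.imread("pics/w4.png")[:,:,::-1].copy();H,S,V=masks(im)
dk=((V<95)&(S>60))
for r in(150,200,250,300):
    xs=np.nonzero(dk[r,60:220])[0]+60
    print(r,[ray(c,(x,r),42).round(1)[:2] for x in(xs[0]-.5,xs[-1]+.5)], V[r,xs[-1]-14:xs[-1]+2])
for col in(110,130,150):
    ys=np.nonzero(dk[80:345,col])[0]+80; print(col,ys[0],ys[-1],ray(c,(col,ys[0]-.5),42).round(1)[:2],ray(c,(col,ys[-1]+.5),42).round(1)[:2])
for uv in((161,77),): print("stud top",ray(c,uv,112))
print("bed plate corners",[ray(c,u,30).round(1)[:2] for u in((67,95),(182,92))])
E
```

```text
150 [array([596. , 145.9]), array([590.2, 101.8])] [68 71 76 79 80 82 85 81 86 76 57 36 30 34 52 89]
200 [array([559.3, 150.8]), array([553.5, 106.7])] [73 70 71 71 71 74 72 78 76 72 55 33 27 27 54 92]
250 [array([520.1, 156.9]), array([514.3, 112.7])] [75 74 70 69 71 73 70 69 67 69 67 48 27 28 30 62]
300 [array([477.8, 162.6]), array([468.3,  90.3])] [161 158 149 124 106  98  93  96  96  94  90  93  95  92  91  93]
110 120 344 [615.8 132.6] [439.2 181.1]
130 120 343 [614.  118.4] [437.9 164.3]
150 120 333 [612.1 104.3] [444.9 145.4]
stud top [629.60462437  66.47939969 112.        ]
bed plate corners [array([637.4, 164.8]), array([628.5,  81.1])]
```

```bash
python3 - <<'E'
from h import *
c=np.load("w4.npz"); c=(c["K"],c["R"],c["t"])
e=np.array([522.8,-.3]);u=np.array([np.cos(.1316),-np.sin(.1316)]);n=np.array([-u[1],u[0]])
for uv in((229,37),(397,38),(313,37)):
    p=ray(c,uv,190.4)[:2]-e; print(p@u,p@n)
delta((526,135.3,193),np.pi/2-.136)
E
```

```text
103.18237449412275 28.16488293458427
102.9278640795774 -29.72188992852266
103.21237029629714 -0.7693832888501313
eef [ 5.228e+02 -3.000e-01  1.932e+02] jaw ang -1.7024 shift [ 1.000e-01 -1.349e+02  1.470e+01] turn(tool x down => sign -) 0.0044 xaxis [-0.001 -0.001 -1.   ] q7 [-0.13  0.41  0.03  2.1  -0.02  0.63 -1.79] grip 59.2 t 4.8833
```

Emit:
apply_moves:
  grip_force: 20
  targets:
    - {"fingers": 1,"tx": 0,"ty": -15,"tz": 2,"turn": 0.004}
    - {"fingers": 1,"tx": 0,"ty": -30,"tz": 4,"turn": 0}
    - {"fingers": 1,"tx": 0,"ty": -30,"tz": 4,"turn": 0}
    - {"fingers": 1,"tx": 0,"ty": -30,"tz": 4,"turn": 0}
    - {"fingers": 1,"tx": 0,"ty": -20,"tz": 0,"turn": 0}
    - {"fingers": 1,"tx": 0,"ty": -10,"tz": 0,"turn": 0}
    - {"fingers": 1,"tx": 0,"ty": 0,"tz": 0,"turn": 0}
    - {"fingers": 1,"tx": 0,"ty": 0,"tz": 0,"turn": 0}
    - {"fingers": 1,"tx": 0,"ty": 0,"tz": 0,"turn": 0}

```text
clock: 5.63
eef_pos: [527.3, 134.5, 193.5]
eef_rot: [-2.151, 0.148, 2.152]
ft_force: [-0.1, -0.8, -0.3]
grip_width: 59.4
```

```bash
python3 - <<'E'
from h import *
delta((526,135.3,51),np.pi/2-.136)
E
```

```text
eef [527.3 134.5 193.5] jaw ang -1.7073 shift [142.5  -0.8   1.4] turn(tool x down => sign -) -0.0005 xaxis [-0.    -0.001 -1.   ] q7 [-0.38  0.44  0.03  2.06 -0.02  0.65 -2.04] grip 59.4 t 5.6333
```

Descending to about 3 mm above contact first.

Emit:
apply_moves:
  grip_force: 20
  targets:
    - {"fingers": 1,"tx": 15,"ty": -0.7,"tz": 1,"turn": 0}
    - {"fingers": 1,"tx": 25,"ty": 0,"tz": 0,"turn": 0}
    - {"fingers": 1,"tx": 25,"ty": 0,"tz": 0,"turn": 0}
    - {"fingers": 1,"tx": 25,"ty": 0,"tz": 0,"turn": 0}
    - {"fingers": 1,"tx": 20,"ty": 0,"tz": 0,"turn": 0}
    - {"fingers": 1,"tx": 15,"ty": 0,"tz": 0,"turn": 0}
    - {"fingers": 1,"tx": 10,"ty": 0,"tz": 0,"turn": 0}
    - {"fingers": 1,"tx": 4,"ty": 0,"tz": 0,"turn": 0}
    - {"fingers": 1,"tx": 0,"ty": 0,"tz": 0,"turn": 0}
    - {"fingers": 1,"tx": 0,"ty": 0,"tz": 0,"turn": 0}

```text
clock: 6.47
eef_pos: [526.8, 137.0, 55.1]
eef_rot: [-2.152, 0.146, 2.151]
ft_force: [-0.6, 1.1, -0.5]
grip_width: 59.6
```

Emit:
apply_moves:
  grip_force: 20
  targets:
    - {"fingers": 1,"tx": 1,"ty": 0,"tz": 0,"turn": 0}
    - {"fingers": 1,"tx": 1,"ty": 0,"tz": 0,"turn": 0}
    - {"fingers": 1,"tx": 0,"ty": 0,"tz": 0,"turn": 0}

```text
clock: 6.72
eef_pos: [526.8, 137.6, 53.2]
eef_rot: [-2.153, 0.144, 2.151]
ft_force: [0.4, -0.2, -1.0]
grip_width: 60.1
```

```bash
python3 - <<'E'
from h import *
delta((526,135.3,51),np.pi/2-.136); print(robot.observe()["ft_force"])
im=np.hstack([robot.get_image("scene")[240:400,280:540],robot.get_image("side")[230:390,120:380]]); cv2.imwrite("pics/s1.png",cv2.resize(im,None,fx=1.5,fy=1.5)[:,:,::-1])
E
```

```text
eef [526.8 137.6  53.2] jaw ang -1.7049 shift [2.2 2.4 0.5] turn(tool x down => sign -) 0.0019 xaxis [ 0.001  0.    -1.   ] q7 [-0.37  0.66  0.01  2.15 -0.03  0.33 -2.04] grip 60.1 t 6.7167
[ 0.39917263 -0.24659283 -1.03062016]
```

View pics/s1.png

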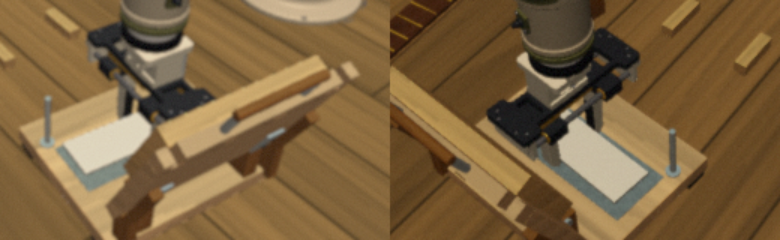

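The sheet, level in the grip, is just above the bed, between the studs and clear of the platen. I'll correct 2 mm in y and lower it to contact.

Emit:
apply_moves:
  grip_force: 20
  targets:
    - {"fingers": 1,"tx": 0,"ty": 2,"tz": 0,"turn": 0}
    - {"fingers": 1,"tx": 0.7,"ty": 0,"tz": 0,"turn": 0}
    - {"fingers": 1,"tx": 0.7,"ty": 0,"tz": 0,"turn": 0}
    - {"fingers": 1,"tx": 0.6,"ty": 0,"tz": 0,"turn": 0}
    - {"fingers": 1,"tx": 0,"ty": 0,"tz": 0,"turn": 0}
    - {"fingers": 1,"tx": 0,"ty": 0,"tz": 0,"turn": 0}

```text
clock: 7.32
eef_pos: [526.2, 135.5, 50.9]
eef_rot: [-2.152, 0.145, 2.152]
ft_force: [-2.2, -0.1, 6.4]
grip_width: 59.7
```

Emit:
apply_moves:
  grip_force: 20
  targets:
    - {"fingers": 1,"tx": 0.7,"ty": 0,"tz": 0,"turn": 0}
    - {"fingers": 1,"tx": 0,"ty": 0,"tz": 0,"turn": 0}
    - {"fingers": 1,"tx": 0,"ty": 0,"tz": 0,"turn": 0}

```text
clock: 7.57
eef_pos: [526.2, 135.4, 50.9]
eef_rot: [-2.152, 0.145, 2.151]
ft_force: [-3.6, -0.5, 14.9]
grip_width: 59.7
```

Emit:
apply_moves:
  grip_force: 20
  targets:
    - {"fingers": 1,"tx": -1,"ty": 0,"tz": 0,"turn": 0}
    - {"fingers": 1,"tx": 0,"ty": 0,"tz": 0,"turn": 0}
    - {"fingers": 0.15,"tx": 0,"ty": 0,"tz": 0,"turn": 0}
    - {"fingers": 0.15,"tx": 0,"ty": 0,"tz": 0,"turn": 0}
    - {"fingers": 0.15,"tx": 0,"ty": 0,"tz": 0,"turn": 0}
    - {"fingers": 0.15,"tx": 0,"ty": 0,"tz": 0,"turn": 0}
    - {"fingers": 0.15,"tx": 0,"ty": 0,"tz": 0,"turn": 0}
    - {"fingers": 0.15,"tx": -10,"ty": 0,"tz": 0,"turn": 0}
    - {"fingers": 0.15,"tx": -20,"ty": 0,"tz": 0,"turn": 0}
    - {"fingers": 0.15,"tx": -30,"ty": 0,"tz": 0,"turn": 0}
    - {"fingers": 0.15,"tx": -30,"ty": 0,"tz": 0,"turn": 0}

```text
clock: 8.48
eef_pos: [525.6, 135.3, 142.0]
eef_rot: [-2.15, 0.145, 2.154]
ft_force: [0.1, 0.6, -0.1]
grip_width: 79.4
```

Emit:
apply_moves:
  grip_force: 20
  targets:
    - {"fingers": 0,"tx": -30,"ty": 0,"tz": 0,"turn": 0}
    - {"fingers": 0,"tx": -25,"ty": 10,"tz": 0,"turn": 0}
    - {"fingers": 0,"tx": 0,"ty": 30,"tz": 0,"turn": 0}
    - {"fingers": 0,"tx": 0,"ty": 35,"tz": 0,"turn": 0}
    - {"fingers": 0,"tx": 0,"ty": 35,"tz": 0,"turn": 0}
    - {"fingers": 0,"tx": 0,"ty": 20,"tz": 0,"turn": 0}
    - {"fingers": 0,"tx": 0,"ty": 0,"tz": 0,"turn": 0}
    - {"fingers": 0,"tx": 0,"ty": 0,"tz": 0,"turn": 0}
    - {"fingers": 0,"tx": 0,"ty": 0,"tz": 0,"turn": 0}

```text
clock: 9.23
eef_pos: [509.0, 7.5, 196.4]
eef_rot: [-2.152, 0.144, 2.151]
ft_force: [0.3, 0.2, -0.9]
grip_width: 93.1
```

```bash
python3 - <<'E'
from h import *
c=cam("wrist"); im=robot.get_image("wrist"); cv2.imwrite("pics/w5.png",im[:,:,::-1])
np.savez("w5.npz",K=c[0],R=c[1],t=c[2])
H,S,V=masks(im)
print("sheet",proj(c,(526,135.5,48)),rect((S<50)&(V>150),proj(c,(526,135.5,48)),c,48))
delta((490,-387,190),np.pi/2+.0)
E
```

```text
sheet [141.97538572 222.75105067] (array([526.1786499 , 127.93922424]), 212.14027404785156, 80.65728759765625, np.float64(-0.10949826506358917), 24637)
eef [509.    8.  196.2] jaw ang -1.7035 shift [  6.  394.  -33.4] turn(tool x down => sign -) -0.1327 xaxis [ 0.     0.001 -1.   ] q7 [-0.15  0.39  0.03  2.13 -0.02  0.62 -1.81] grip 93.0 t 9.2833
```

View pics/w5.png

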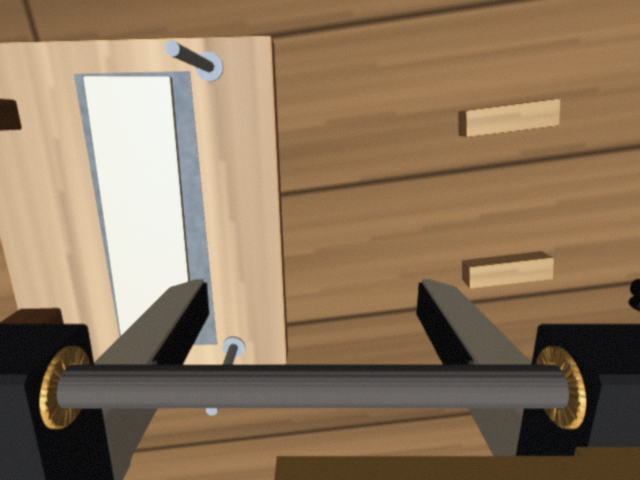

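Emit:
apply_moves:
  grip_force: 20
  targets:
    - {"fingers": 0,"tx": 0,"ty": 20,"tz": -2,"turn": 0}
    - {"fingers": 0,"tx": 0,"ty": 35,"tz": -2,"turn": 0}
    - {"fingers": 0,"tx": 0,"ty": 35,"tz": -2,"turn": 0}
    - {"fingers": 0,"tx": 0,"ty": 38,"tz": -2,"turn": 0}
    - {"fingers": 0,"tx": 0,"ty": 38,"tz": -2,"turn": 0}
    - {"fingers": 0,"tx": 0,"ty": 38,"tz": -2,"turn": 0}
    - {"fingers": 0,"tx": 0,"ty": 38,"tz": -2,"turn": 0}
    - {"fingers": 0,"tx": 0,"ty": 38,"tz": -2,"turn": 0}
    - {"fingers": 0,"tx": 0,"ty": 35,"tz": -2,"turn": 0}
    - {"fingers": 0,"tx": 0,"ty": 35,"tz": -2,"turn": 0}
    - {"fingers": 0,"tx": 0,"ty": 30,"tz": -2,"turn": 0}
    - {"fingers": 0,"tx": 0,"ty": 14,"tz": -2,"turn": 0}

```text
clock: 10.28
eef_pos: [479.7, -390.2, 195.8]
eef_rot: [-2.152, 0.148, 2.152]
ft_force: [-0.7, 0.1, 0.3]
grip_width: 92.9
```

Emit:
apply_moves:
  grip_force: 20
  targets:
    - {"fingers": 0,"tx": 0,"ty": 0,"tz": 0,"turn": -0.08}
    - {"fingers": 0,"tx": 0,"ty": 0,"tz": 0,"turn": -0.05}
    - {"fingers": 0,"tx": 0,"ty": 0,"tz": 0,"turn": 0}
    - {"fingers": 0,"tx": 0,"ty": 0,"tz": 0,"turn": 0}
    - {"fingers": 0,"tx": 0,"ty": 0,"tz": 0,"turn": 0}

```text
clock: 10.7
eef_pos: [480.6, -385.8, 195.9]
eef_rot: [-2.219, 0.004, 2.219]
ft_force: [0.5, 0.1, 0.5]
grip_width: 92.8
```

```bash
python3 - <<'E'
from h import *
c=np.load("w5.npz"); c=(c["K"],c["R"],c["t"])
P=[ray(c,u,48)[:2] for u in((84,76),(172,76),(119.5,330))]; print("sheet corners",np.round(P,1))
d=P[0]-P[2]; a=np.arctan2(d[1],d[0]); u=np.array([np.cos(a),np.sin(a)]); print("ang",a,"centre",(P[0]+P[1])/2-105*u)
u=np.array([.9908,-.1356]);print("centre w/.136",(P[0]+P[1])/2-105*u)
c=cam("wrist"); im=robot.get_image("wrist"); cv2.imwrite("pics/w6.png",im[:,:,::-1])
np.savez("w6.npz",K=c[0],R=c[1],t=c[2])
H,S,V=masks(im); s=proj(c,(490,-387,32)); print(s)
for v in(85,95): print("upper",rect((V<v)&(S>60)&(np.arange(480)[:,None]<320),s,c,32))
delta((490,-387,37),np.pi/2)
E
```

```text
sheet corners [[633.1 149.3]
 [625.1  89.1]
 [439.7 176.4]]
ang -0.13926753875243628 centre [525.12855951 133.76444975]
centre w/.136 [525.07794327 133.4265826 ]
[313.37718086 205.99322155]
upper (array([ 422.11798096, -475.27102661]), 4.705937385559082, 1.2794537544250488, np.float64(-0.29237620553878507), 7)
upper (array([ 407.53866577, -476.02496338]), 33.38326644897461, 3.405912160873413, np.float64(0.07018444802524382), 47)
eef [ 480.4 -386.   195.9] jaw ang -1.575 shift [158.9   1.   -9.6] turn(tool x down => sign -) -0.0042 xaxis [-0.  0. -1.] q7 [ 0.58  0.51  0.    1.89 -0.    0.74 -0.99] grip 92.6 t 10.75
```

View pics/w6.png

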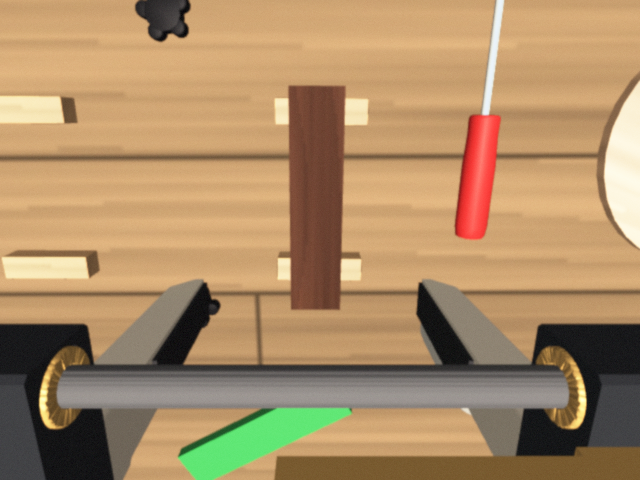

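The second blank, dark, is at (316,198), from (289,86) to (340,309), on its stickers. The green look-alike at (265,440) is a different part and stays put. The screwdriver and knob are clear of the fingers.

```bash
python3 - <<'E'
from h import *
c=np.load("w6.npz"); c=(c["K"],c["R"],c["t"])
im=cv2.imread("pics/w6.png")[:,:,::-1].copy();H,S,V=masks(im)
m=(V<125)&(S>60); m[320:]=0
r=rect(m,(316,200),c,32); print(r)
P=np.array([ray(c,u,32)[:2] for u in((289,86),(345,86),(340,309),(292,309))]); print(P.round(1),P.mean(0))
delta((*r[0],39),np.pi/2+r[3])
E
```

```text
(array([ 477.0262146 , -398.08807373]), 201.99267578125, 187.1252899169922, np.float64(-0.16403833944981194), 11027)
[[ 579.3 -369.5]
 [ 579.1 -410.3]
 [ 400.6 -409.4]
 [ 400.7 -368.5]] [ 489.9132929  -389.43372635]
eef [ 480.4 -386.   195.9] jaw ang -1.575 shift [156.9  12.1   3.3] turn(tool x down => sign -) 0.1598 xaxis [-0.  0. -1.] q7 [ 0.58  0.51  0.    1.89 -0.    0.74 -0.99] grip 92.6 t 10.75
```

Emit:
apply_moves:
  grip_force: 20
  targets:
    - {"fingers": 0,"tx": 10,"ty": 3.4,"tz": -9.5,"turn": 0}
    - {"fingers": 0,"tx": 30,"ty": 0,"tz": 0,"turn": 0}
    - {"fingers": 0,"tx": 35,"ty": 0,"tz": 0,"turn": 0}
    - {"fingers": 0,"tx": 30,"ty": 0,"tz": 0,"turn": 0}
    - {"fingers": 0,"tx": 25,"ty": 0,"tz": 0,"turn": 0}
    - {"fingers": 0,"tx": 15,"ty": 0,"tz": 0,"turn": 0}
    - {"fingers": 0,"tx": 10,"ty": 0,"tz": 0,"turn": 0}
    - {"fingers": 0,"tx": 4,"ty": 0,"tz": 0,"turn": 0}
    - {"fingers": 0,"tx": 0,"ty": 0,"tz": 0,"turn": 0}
    - {"fingers": 0,"tx": 0,"ty": 0,"tz": 0,"turn": 0}
    - {"fingers": 0,"tx": 0,"ty": 0,"tz": 0,"turn": 0}

```text
clock: 11.67
eef_pos: [490.0, -390.8, 38.0]
eef_rot: [-2.221, 0.006, 2.218]
ft_force: [0.1, -0.4, -0.2]
grip_width: 92.8
```

Emit:
apply_moves:
  grip_force: 20
  targets:
    - {"fingers": 0,"tx": 0.8,"ty": -1.2,"tz": 0,"turn": 0}
    - {"fingers": 0,"tx": 0,"ty": 0,"tz": 0,"turn": 0}
    - {"fingers": 1,"tx": 0,"ty": 0,"tz": 0,"turn": 0}
    - {"fingers": 1,"tx": 0,"ty": 0,"tz": 0,"turn": 0}
    - {"fingers": 1,"tx": 0,"ty": 0,"tz": 0,"turn": 0}
    - {"fingers": 1,"tx": 0,"ty": 0,"tz": 0,"turn": 0}
    - {"fingers": 1,"tx": 0,"ty": 0,"tz": 0,"turn": 0}
    - {"fingers": 1,"tx": 0,"ty": 0,"tz": 0,"turn": 0}
    - {"fingers": 1,"tx": 0,"ty": 0,"tz": 0,"turn": 0}
    - {"fingers": 1,"tx": 0,"ty": 0,"tz": 0,"turn": 0}
    - {"fingers": 1,"tx": 0,"ty": 0,"tz": 0,"turn": 0}

```text
clock: 12.58
eef_pos: [489.3, -389.1, 36.1]
eef_rot: [-2.219, 0.005, 2.219]
ft_force: [0.2, -0.2, -0.9]
grip_width: 41.7
```

Emit:
apply_moves:
  grip_force: 20
  targets:
    - {"fingers": 1,"tx": -5,"ty": 0,"tz": 0,"turn": 0}
    - {"fingers": 1,"tx": -15,"ty": 0,"tz": 0,"turn": 0}
    - {"fingers": 1,"tx": -30,"ty": 0,"tz": 0,"turn": 0}
    - {"fingers": 1,"tx": -35,"ty": 0,"tz": 0,"turn": 0}
    - {"fingers": 1,"tx": -35,"ty": 0,"tz": 0,"turn": 0}
    - {"fingers": 1,"tx": -30,"ty": 0,"tz": 0,"turn": 0}
    - {"fingers": 1,"tx": -15,"ty": 0,"tz": 0,"turn": 0}
    - {"fingers": 1,"tx": 0,"ty": 0,"tz": 0,"turn": 0}

```text
clock: 13.25
eef_pos: [490.7, -390.3, 205.4]
eef_rot: [-2.227, 0.009, 2.215]
ft_force: [0.5, 0.6, -0.9]
grip_width: 41.2
```

```bash
python3 - <<'E'
from h import *
delta((525.5,20,203),np.pi/2-.137)
im=np.hstack([robot.get_image("scene")[130:250,200:330],robot.get_image("side")[120:240,340:470]]); cv2.imwrite("pics/s2.png",cv2.resize(im,None,fx=3,fy=3)[:,:,::-1])
E
```

```text
eef [ 490.7 -390.3  205.4] jaw ang -1.5753 shift [   1.1 -410.4  -33. ] turn(tool x down => sign -) 0.1325 xaxis [ 0.005 -0.004 -1.   ] q7 [ 0.58  0.51  0.    1.86 -0.    0.76 -0.99] grip 41.2 t 13.25
```

View pics/s2.png

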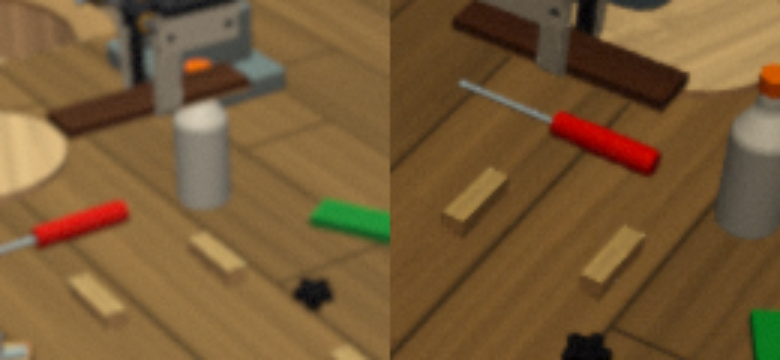

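The blank is held level, the bench is undisturbed, and the empty stickers and the green part remain. Carrying it to the press at z of about 205.

Emit:
apply_moves:
  grip_force: 20
  targets:
    - {"fingers": 1,"tx": 0,"ty": -15,"tz": -1,"turn": 0}
    - {"fingers": 1,"tx": 0,"ty": -30,"tz": -2,"turn": 0}
    - {"fingers": 1,"tx": 0,"ty": -38,"tz": -3,"turn": 0}
    - {"fingers": 1,"tx": 0,"ty": -38,"tz": -3,"turn": 0}
    - {"fingers": 1,"tx": 0,"ty": -38,"tz": -3,"turn": 0}
    - {"fingers": 1,"tx": 0,"ty": -38,"tz": -3,"turn": 0}
    - {"fingers": 1,"tx": 0,"ty": -38,"tz": -3,"turn": 0}
    - {"fingers": 1,"tx": 0,"ty": -38,"tz": -3,"turn": 0}
    - {"fingers": 1,"tx": 0,"ty": -38,"tz": -3,"turn": 0}
    - {"fingers": 1,"tx": 0,"ty": -38,"tz": -3,"turn": 0}
    - {"fingers": 1,"tx": 0,"ty": -38,"tz": -3,"turn": 0}
    - {"fingers": 1,"tx": 0,"ty": -38,"tz": -3,"turn": 0}

```text
clock: 14.35
eef_pos: [522.4, 38.3, 199.5]
eef_rot: [-2.216, 0.004, 2.224]
ft_force: [0.7, -0.0, -0.6]
grip_width: 41.7
```

Emit:
apply_moves:
  grip_force: 20
  targets:
    - {"fingers": 1,"tx": 0,"ty": -38,"tz": 0,"turn": 0}
    - {"fingers": 1,"tx": 0,"ty": -35,"tz": 0,"turn": 0}
    - {"fingers": 1,"tx": 0,"ty": -20,"tz": 0,"turn": 0.06}
    - {"fingers": 1,"tx": 0,"ty": 0,"tz": 0,"turn": 0.07}
    - {"fingers": 1,"tx": 0,"ty": 0,"tz": 0,"turn": 0}
    - {"fingers": 1,"tx": 0,"ty": 0,"tz": 0,"turn": 0}
    - {"fingers": 1,"tx": 0,"ty": 0,"tz": 0,"turn": 0}
    - {"fingers": 1,"tx": 0,"ty": 0,"tz": 0,"turn": 0}

```text
clock: 15.02
eef_pos: [524.1, 127.7, 200.7]
eef_rot: [-2.151, 0.145, 2.153]
ft_force: [0.7, -0.7, -0.9]
grip_width: 41.5
```

```bash
python3 - <<'E'
from h import *
delta((525.8,135.5,66),np.pi/2-.137)
E
```

```text
eef [524.1 127.7 200.7] jaw ang -1.7049 shift [134.6  -8.   -0.7] turn(tool x down => sign -) 0.0029 xaxis [-0.001 -0.001 -1.   ] q7 [-0.36  0.42  0.02  2.06 -0.02  0.66 -2.03] grip 41.5 t 15.0167
```

Emit:
apply_moves:
  grip_force: 20
  targets:
    - {"fingers": 1,"tx": 10,"ty": -8,"tz": -0.7,"turn": 0.003}
    - {"fingers": 1,"tx": 20,"ty": 0,"tz": 0,"turn": 0}
    - {"fingers": 1,"tx": 25,"ty": 0,"tz": 0,"turn": 0}
    - {"fingers": 1,"tx": 25,"ty": 0,"tz": 0,"turn": 0}
    - {"fingers": 1,"tx": 20,"ty": 0,"tz": 0,"turn": 0}
    - {"fingers": 1,"tx": 15,"ty": 0,"tz": 0,"turn": 0}
    - {"fingers": 1,"tx": 10,"ty": 0,"tz": 0,"turn": 0}
    - {"fingers": 1,"tx": 5,"ty": 0,"tz": 0,"turn": 0}
    - {"fingers": 1,"tx": 0,"ty": 0,"tz": 0,"turn": 0}
    - {"fingers": 1,"tx": 0,"ty": 0,"tz": 0,"turn": 0}
    - {"fingers": 1,"tx": 0,"ty": 0,"tz": 0,"turn": 0}

```text
clock: 15.93
eef_pos: [526.8, 136.6, 71.8]
eef_rot: [-2.151, 0.147, 2.149]
ft_force: [-0.0, 0.2, 0.2]
grip_width: 41.8
```

```bash
python3 - <<'E'
from h import *
delta((525.8,135.5,66),np.pi/2-.137)
E
```

```text
eef [526.8 136.6  71.8] jaw ang -1.7081 shift [5.8 1.3 0.9] turn(tool x down => sign -) -0.0003 xaxis [ 0.001  0.    -1.   ] q7 [-0.37  0.62  0.01  2.14 -0.02  0.37 -2.05] grip 41.8 t 15.9333
```

Emit:
apply_moves:
  grip_force: 20
  targets:
    - {"fingers": 1,"tx": 1.5,"ty": 1,"tz": 0.7,"turn": 0}
    - {"fingers": 1,"tx": 1.5,"ty": 0,"tz": 0,"turn": 0}
    - {"fingers": 1,"tx": 1,"ty": 0,"tz": 0,"turn": 0}
    - {"fingers": 1,"tx": 0.5,"ty": 0,"tz": 0,"turn": 0}
    - {"fingers": 1,"tx": 0.5,"ty": 0,"tz": 0,"turn": 0}
    - {"fingers": 1,"tx": 0,"ty": 0,"tz": 0,"turn": 0}
    - {"fingers": 1,"tx": 0,"ty": 0,"tz": 0,"turn": 0}

```text
clock: 16.52
eef_pos: [525.4, 135.6, 66.1]
eef_rot: [-2.15, 0.148, 2.15]
ft_force: [-0.6, -0.2, -1.2]
grip_width: 41.7
```

Emit:
apply_moves:
  grip_force: 20
  targets:
    - {"fingers": 1,"tx": 0.5,"ty": 0,"tz": 0,"turn": 0}
    - {"fingers": 1,"tx": 0.5,"ty": 0,"tz": 0,"turn": 0}
    - {"fingers": 1,"tx": 0,"ty": 0,"tz": 0,"turn": 0}
    - {"fingers": 1,"tx": 0,"ty": 0,"tz": 0,"turn": 0}

```text
clock: 16.85
eef_pos: [525.4, 135.6, 65.0]
eef_rot: [-2.15, 0.148, 2.151]
ft_force: [0.4, 0.6, -1.1]
grip_width: 42.0
```

Emit:
apply_moves:
  grip_force: 20
  targets:
    - {"fingers": 1,"tx": 0.4,"ty": 0,"tz": 0,"turn": 0}
    - {"fingers": 1,"tx": 0.4,"ty": 0,"tz": 0,"turn": 0}
    - {"fingers": 1,"tx": 0,"ty": 0,"tz": 0,"turn": 0}
    - {"fingers": 1,"tx": 0,"ty": 0,"tz": 0,"turn": 0}

```text
clock: 17.18
eef_pos: [525.5, 135.6, 64.3]
eef_rot: [-2.15, 0.148, 2.15]
ft_force: [0.7, 0.6, -0.8]
grip_width: 42.1
```

Emit:
apply_moves:
  grip_force: 20
  targets:
    - {"fingers": 1,"tx": 0.4,"ty": 0,"tz": 0,"turn": 0}
    - {"fingers": 1,"tx": 0.3,"ty": 0,"tz": 0,"turn": 0}
    - {"fingers": 1,"tx": 0,"ty": 0,"tz": 0,"turn": 0}

```text
clock: 17.43
eef_pos: [525.5, 135.6, 64.0]
eef_rot: [-2.15, 0.148, 2.15]
ft_force: [-1.9, 0.0, 5.3]
grip_width: 41.3
```

Emit:
apply_moves:
  grip_force: 20
  targets:
    - {"fingers": 0.25,"tx": 0,"ty": 0,"tz": 0,"turn": 0}
    - {"fingers": 0.25,"tx": 0,"ty": 0,"tz": 0,"turn": 0}
    - {"fingers": 0.25,"tx": 0,"ty": 0,"tz": 0,"turn": 0}
    - {"fingers": 0.25,"tx": 0,"ty": 0,"tz": 0,"turn": 0}
    - {"fingers": 0.25,"tx": -5,"ty": 0,"tz": 0,"turn": 0}
    - {"fingers": 0.25,"tx": -15,"ty": 0,"tz": 0,"turn": 0}
    - {"fingers": 0.25,"tx": -25,"ty": 0,"tz": 0,"turn": 0}
    - {"fingers": 0.25,"tx": -30,"ty": 0,"tz": 0,"turn": 0}
    - {"fingers": 0.25,"tx": -35,"ty": 0,"tz": 0,"turn": 0}
    - {"fingers": 0.25,"tx": -35,"ty": 15,"tz": 0,"turn": 0}
    - {"fingers": 0.25,"tx": 0,"ty": 30,"tz": 0,"turn": 0}
    - {"fingers": 0,"tx": 0,"ty": 30,"tz": 0,"turn": 0}

```text
clock: 18.43
eef_pos: [516.2, 61.6, 211.2]
eef_rot: [-2.156, 0.143, 2.146]
ft_force: [0.1, -1.1, -0.6]
grip_width: 73.1
```

Emit:
apply_moves:
  grip_force: 20
  targets:
    - {"fingers": 0,"tx": 0,"ty": 30,"tz": 0,"turn": 0}
    - {"fingers": 0,"tx": 0,"ty": 20,"tz": 0,"turn": 0}
    - {"fingers": 0,"tx": 0,"ty": 0,"tz": 0,"turn": 0}
    - {"fingers": 0,"tx": 0,"ty": 0,"tz": 0,"turn": 0}
    - {"fingers": 0,"tx": 0,"ty": 0,"tz": 0,"turn": 0}

```text
clock: 18.85
eef_pos: [508.6, 12.5, 208.8]
eef_rot: [-2.151, 0.147, 2.15]
ft_force: [0.9, 0.5, -0.3]
grip_width: 92.8
```

```bash
python3 - <<'E'
from h import *
c=cam("wrist"); im=robot.get_image("wrist"); cv2.imwrite("pics/w7.png",im[:,:,::-1])
np.savez("w7.npz",K=c[0],R=c[1],t=c[2])
delta((540,330,320),np.pi/2-.126)
E
```

```text
eef [508.6  12.9 208.7] jaw ang -1.7067 shift [-111.1 -318.5   11.8] turn(tool x down => sign -) -0.0099 xaxis [ 0.     0.001 -1.   ] q7 [-0.16  0.38  0.03  2.12 -0.02  0.65 -1.82] grip 92.7 t 18.9
```

View pics/w7.png

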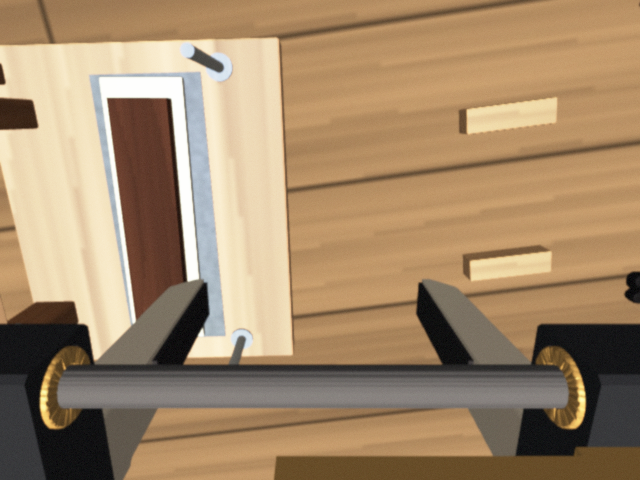

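```bash
python3 - <<'E'
from h import *
c=np.load("w7.npz"); c=(c["K"],c["R"],c["t"]); im=cv2.imread("pics/w7.png")[:,:,::-1].copy()
u=np.array([np.cos(.137),-np.sin(.137)])
for nm,z,L,pts in(("upper",60,90,((108,98),(168,98))),("sheet",48,105,((98,77),(183,77)))):
    P=[ray(c,p,z)[:2] for p in pts]; print(nm,np.round(P,1),(P[0]+P[1])/2-L*u)
for a,b in(((108,98),(134,322)),((98,77),(131,318))):
    z=60 if a[0]==108 else 48; d=ray(c,a,z)-ray(c,b,z); print("ang",np.arctan2(d[1],d[0]))
print("stud +x",ray(c,(189,50),112),"stud -x", ray(c,(234,366),112))
u=np.array([.9942,-.108,0]);n=np.array([.108,.9942,0]);B=np.array([521.2,136.2,30])
out=[]
for nm in("scene","side"):
    cc=cam(nm); im=robot.get_image(nm)[:,:,::-1].copy()
    ctr=proj(cc,B+201*n+[0,0,241])
    for k,(y,z) in enumerate(((201,241),)):
        for x in(-62,0,62):
            q=proj(cc,B+x*u+y*n+[0,0,z]); print(nm,x,q.round(1)); 
            cv2.circle(im,tuple(int(v*16) for v in q),16,(0,0,255),-1,shift=4)
    x0,y0=int(ctr[0])-75,int(ctr[1])-75; x0=max(x0,0)
    out.append(cv2.resize(im[y0:y0+150,x0:x0+150],(400,400),interpolation=cv2.INTER_NEAREST)); print("crop",x0,y0)
cv2.imwrite("pics/bar.png",np.hstack(out))
E
```

```text
upper [[616.9 141.6]
 [611.2 100. ]] [524.8761637  133.07804935]
sheet [[633.1 150.4]
 [624.8  89.9]] [524.90160419 134.50210545]
ang -0.15318949887799269
ang -0.13604728967894641
stud +x [629.91083286  65.21409794 112.        ] stud -x [426.40145612  78.60201099 112.        ]
scene -62 [498.4 288.1]
scene 0 [469.2 301.8]
scene 62 [437.7 316.6]
crop 394 226
side -62 [160.6 338.1]
side 0 [133.9 316. ]
side 62 [108.8 295.2]
crop 58 241
```

View pics/bar.png

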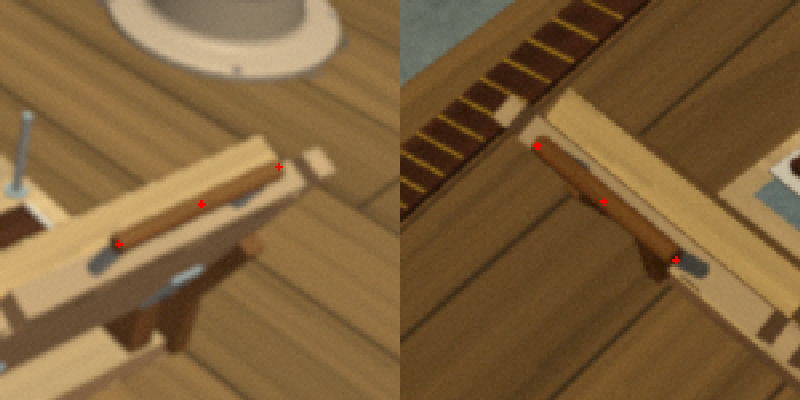

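The stack measures well: centres are lower (525.3,134.5), sheet (524.9,134.5) and upper (524.9,133.1). In both crops my predicted bar points, scene (469,302) and side (134,316), fall on the brown grip bar along its full length. Now going over the bar.

Emit:
apply_moves:
  grip_force: 20
  targets:
    - {"fingers": 0.3,"tx": -25,"ty": 0,"tz": 0,"turn": -0.028}
    - {"fingers": 0.3,"tx": -35,"ty": 0,"tz": 0,"turn": 0}
    - {"fingers": 0.3,"tx": -35,"ty": 0,"tz": 0,"turn": 0}
    - {"fingers": 0.3,"tx": -26,"ty": 0,"tz": 0,"turn": 0}
    - {"fingers": 0.3,"tx": 0,"ty": -20,"tz": 0,"turn": 0}
    - {"fingers": 0.3,"tx": 0,"ty": -35,"tz": 0,"turn": 0}
    - {"fingers": 0.3,"tx": 0,"ty": -38,"tz": 0,"turn": 0}
    - {"fingers": 0.3,"tx": 0,"ty": -38,"tz": 0,"turn": 0}
    - {"fingers": 0.3,"tx": 0,"ty": -38,"tz": 0,"turn": 0}
    - {"fingers": 0.3,"tx": 0,"ty": -38,"tz": 0,"turn": 0}
    - {"fingers": 0.3,"tx": 0,"ty": -38,"tz": 0,"turn": 0}
    - {"fingers": 0.3,"tx": 0,"ty": -38,"tz": 0,"turn": 0}

```text
clock: 20.0
eef_pos: [538.5, 296.1, 329.4]
eef_rot: [-2.166, 0.117, 2.167]
ft_force: [1.5, 0.8, -0.3]
grip_width: 65.4
```

```bash
python3 - <<'E'
from h import *
delta((542.9,336,268),np.pi/2-.108)
E
```

```text
eef [538.5 296.1 329.4] jaw ang -1.6783 shift [ 61.4 -40.2  -0.1] turn(tool x down => sign -) 0.0005 xaxis [-0. -0. -1.] q7 [-0.55  0.37 -0.06  1.75  0.03  1.02 -2.3 ] grip 65.4 t 20.0
```

Emit:
apply_moves:
  grip_force: 20
  targets:
    - {"fingers": 0.3,"tx": 0,"ty": -5,"tz": 0,"turn": 0}
    - {"fingers": 0.3,"tx": 0,"ty": 0,"tz": 0,"turn": 0}
    - {"fingers": 0.3,"tx": 0,"ty": 0,"tz": 0,"turn": 0}
    - {"fingers": 0.3,"tx": 0,"ty": 0,"tz": 0,"turn": 0}
    - {"fingers": 0.3,"tx": 0,"ty": 0,"tz": 0,"turn": 0}

```text
clock: 20.42
eef_pos: [539.9, 296.4, 329.8]
eef_rot: [-2.165, 0.121, 2.164]
ft_force: [0.4, 0.5, -0.7]
grip_width: 65.1
```

```bash
python3 - <<'E'
from h import *
delta((542.9,336,268),np.pi/2-.108)
E
```

```text
eef [539.9 296.4 329.8] jaw ang -1.6819 shift [ 61.8 -39.7   1.4] turn(tool x down => sign -) -0.0031 xaxis [ 0.    -0.001 -1.   ] q7 [-0.55  0.37 -0.06  1.74  0.03  1.02 -2.3 ] grip 65.1 t 20.4167
```

Emit:
apply_moves:
  grip_force: 20
  targets:
    - {"fingers": 0.3,"tx": 0,"ty": -13,"tz": 0.5,"turn": -0.003}
    - {"fingers": 0.3,"tx": 0,"ty": -14,"tz": 0.5,"turn": 0}
    - {"fingers": 0.3,"tx": 0,"ty": -12,"tz": 0,"turn": 0}
    - {"fingers": 0.3,"tx": 0,"ty": 0,"tz": 0,"turn": 0}
    - {"fingers": 0.3,"tx": 15,"ty": 0,"tz": 0,"turn": 0}
    - {"fingers": 0.3,"tx": 15,"ty": 0,"tz": 0,"turn": 0}
    - {"fingers": 0.3,"tx": 15,"ty": 0,"tz": 0,"turn": 0}
    - {"fingers": 0.3,"tx": 10,"ty": 0,"tz": 0,"turn": 0}
    - {"fingers": 0.3,"tx": 6,"ty": 0,"tz": 0,"turn": 0}
    - {"fingers": 0.3,"tx": 0,"ty": 0,"tz": 0,"turn": 0}
    - {"fingers": 0.3,"tx": 0,"ty": 0,"tz": 0,"turn": 0}

```text
clock: 21.33
eef_pos: [543.0, 337.1, 268.7]
eef_rot: [-2.167, 0.115, 2.167]
ft_force: [0.6, 0.6, 1.4]
grip_width: 64.8
```

```bash
python3 - <<'E'
from h import *
delta((542.9,336,268),np.pi/2-.108)
c=cam("side"); im=robot.get_image("side")[230:390,60:260]; c2=robot.get_image("scene")[200:360,380:580]
cv2.imwrite("pics/bar2.png",cv2.resize(np.hstack([c2,im]),None,fx=2,fy=2,interpolation=cv2.INTER_CUBIC)[:,:,::-1])
E
```

```text
eef [543.  337.1 268.7] jaw ang -1.6769 shift [0.7 1.1 0. ] turn(tool x down => sign -) 0.0019 xaxis [-0. -0. -1.] q7 [-0.6   0.46 -0.07  1.77  0.04  0.92 -2.36] grip 64.8 t 21.3333
```

View pics/bar2.png

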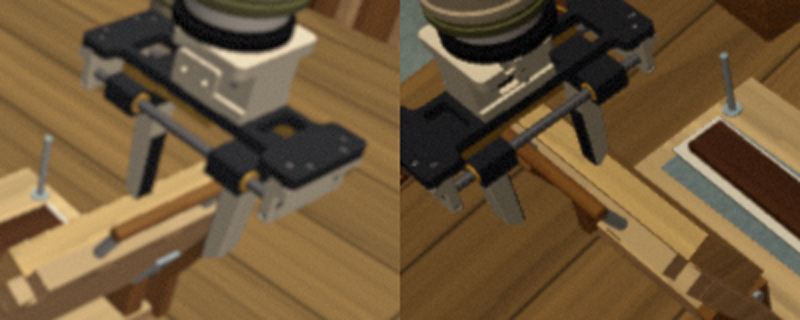

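The jaws straddle the bar on both sides and the stack is undisturbed. That was the last picture. Closing now.

Emit:
apply_moves:
  grip_force: 15
  targets:
    - {"fingers": 1,"tx": 0,"ty": 1,"tz": 0,"turn": 0}
    - {"fingers": 1,"tx": 0,"ty": 0,"tz": 0,"turn": 0}
    - {"fingers": 1,"tx": 0,"ty": 0,"tz": 0,"turn": 0}
    - {"fingers": 1,"tx": 0,"ty": 0,"tz": 0,"turn": 0}
    - {"fingers": 1,"tx": 0,"ty": 0,"tz": 0,"turn": 0}
    - {"fingers": 1,"tx": 0,"ty": 0,"tz": 0,"turn": 0}
    - {"fingers": 1,"tx": 0,"ty": 0,"tz": 0,"turn": 0}
    - {"fingers": 1,"tx": 0,"ty": 0,"tz": 0,"turn": 0}
    - {"fingers": 1,"tx": 0,"ty": 0,"tz": 0,"turn": 0}
    - {"fingers": 1,"tx": 0,"ty": 0,"tz": 0,"turn": 0}

```text
clock: 22.27
eef_pos: [542.8, 336.0, 268.6]
eef_rot: [-2.167, 0.115, 2.167]
ft_force: [0.6, 0.4, -0.7]
grip_width: 11.5
```

```bash
python3 - <<'E'
from h import *
delta((533.5,249.5,0),np.pi/2-.108); print(robot.observe()["ft_force"])
f=lambda a:np.array([105-210*np.cos(a)+9*np.sin(a),54+210*np.sin(a)+9*np.cos(a)])
A=np.array([2.0,1.97,1.93,1.88,1.83,1.78,1.73,1.68,1.63,1.595,1.57]); P=np.array([f(a) for a in A]); print(np.diff(P,axis=0).round(2),P[-1]-P[0])
E
```

```text
eef [542.8 336.  268.6] jaw ang -1.6769 shift [2.685e+02 8.710e+01 1.000e-01] turn(tool x down => sign -) 0.0019 xaxis [-0.  0. -1.] q7 [-0.6   0.46 -0.07  1.77  0.04  0.92 -2.36] grip 11.5 t 22.2667
[ 0.56289843  0.39812749 -0.72559701]
[[ -5.66   2.78]
 [ -7.67   3.44]
 [ -9.77   3.87]
 [ -9.95   3.38]
 [-10.11   2.87]
 [-10.24   2.37]
 [-10.34   1.85]
 [-10.42   1.33]
 [ -7.33   0.62]
 [ -5.25   0.29]] [-86.74174398  22.79996225]
```

The jaws closed to 11.5 mm with no net force, so the bar is held. Now following the arc up slowly.

Emit:
apply_moves:
  grip_force: 25
  targets:
    - {"fingers": 1,"tx": 0,"ty": 0,"tz": 0,"turn": 0}
    - {"fingers": 1,"tx": -1.2,"ty": 2.6,"tz": 0,"turn": 0}
    - {"fingers": 1,"tx": -1.6,"ty": 3.1,"tz": 0,"turn": 0}
    - {"fingers": 1,"tx": -1.7,"ty": 3.8,"tz": 0,"turn": 0}
    - {"fingers": 1,"tx": -1.7,"ty": 3.9,"tz": 0,"turn": 0}
    - {"fingers": 1,"tx": -1.9,"ty": 4.9,"tz": 0,"turn": 0}
    - {"fingers": 1,"tx": -1.9,"ty": 4.9,"tz": 0,"turn": 0}
    - {"fingers": 1,"tx": -1.7,"ty": 5,"tz": 0,"turn": 0}
    - {"fingers": 1,"tx": -1.7,"ty": 5,"tz": 0,"turn": 0}
    - {"fingers": 1,"tx": -1.4,"ty": 5,"tz": 0,"turn": 0}
    - {"fingers": 1,"tx": -1.4,"ty": 5.1,"tz": 0,"turn": 0}
    - {"fingers": 1,"tx": 0,"ty": 0,"tz": 0,"turn": 0}

```text
clock: 23.27
eef_pos: [537.9, 291.9, 285.6]
eef_rot: [-2.166, 0.116, 2.166]
ft_force: [-2.9, 3.3, 6.2]
grip_width: 10.9
```

Emit:
apply_moves:
  grip_force: 25
  targets:
    - {"fingers": 1,"tx": -1.2,"ty": 5.1,"tz": 0,"turn": 0}
    - {"fingers": 1,"tx": -1.1,"ty": 5.1,"tz": 0,"turn": 0}
    - {"fingers": 1,"tx": -0.9,"ty": 5.2,"tz": 0,"turn": 0}
    - {"fingers": 1,"tx": -0.9,"ty": 5.2,"tz": 0,"turn": 0}
    - {"fingers": 1,"tx": -0.7,"ty": 5.2,"tz": 0,"turn": 0}
    - {"fingers": 1,"tx": -0.6,"ty": 5.2,"tz": 0,"turn": 0}
    - {"fingers": 1,"tx": -0.4,"ty": 4,"tz": 0,"turn": 0}
    - {"fingers": 1,"tx": -0.3,"ty": 3,"tz": 0,"turn": 0}
    - {"fingers": 1,"tx": 0,"ty": 0,"tz": 0,"turn": 0}
    - {"fingers": 1,"tx": 0,"ty": 0,"tz": 0,"turn": 0}
    - {"fingers": 1,"tx": 0,"ty": 0,"tz": 0,"turn": 0}

```text
clock: 24.18
eef_pos: [533.9, 254.9, 290.4]
eef_rot: [-2.166, 0.116, 2.168]
ft_force: [-3.0, 2.2, -0.4]
grip_width: 11.6
```

```bash
python3 - <<'E'
from h import *
delta((533.5,249.5,289),np.pi/2-.108); print(robot.observe()["ft_force"])
E
```

```text
eef [533.9 254.9 290.4] jaw ang -1.6769 shift [ 1.5  5.4 -0.2] turn(tool x down => sign -) 0.0019 xaxis [-0.001 -0.001 -1.   ] q7 [-0.5   0.38 -0.06  1.85  0.03  0.92 -2.25] grip 11.6 t 24.1833
[-2.96424457  2.15530081 -0.38197416]
```

Emit:
apply_moves:
  grip_force: 25
  targets:
    - {"fingers": 1,"tx": -0.1,"ty": 2.5,"tz": 0,"turn": 0}
    - {"fingers": 1,"tx": -0.1,"ty": 2.5,"tz": 0,"turn": 0}
    - {"fingers": 1,"tx": 0,"ty": 0,"tz": 0,"turn": 0}
    - {"fingers": 1,"tx": 0,"ty": 0,"tz": 0,"turn": 0}
    - {"fingers": 1,"tx": 0,"ty": 0,"tz": 0,"turn": 0}
    - {"fingers": 1,"tx": 0,"ty": 0,"tz": 0,"turn": 0}
    - {"fingers": 1,"tx": 0,"ty": 0,"tz": 0,"turn": 0}
    - {"fingers": 1,"tx": 0,"ty": 0,"tz": 0,"turn": 0}

```text
clock: 24.85
eef_pos: [533.3, 250.1, 290.8]
eef_rot: [-2.166, 0.115, 2.168]
ft_force: [-5.0, 1.7, -1.8]
grip_width: 11.0
```

```bash
python3 - <<'E'
from h import *
delta((533.5,249.5,289),np.pi/2-.108); print(robot.observe()["ft_force"])
# bar colour blob & stack check against predictions
u=np.array([.9942,-.108,0]);n=np.array([.108,.9942,0]);B=np.array([521.2,136.2,30])
for nm in("scene","side"):
    c=cam(nm); im=robot.get_image(nm); cv2.imwrite(f"pics/end_{nm}.png",im[:,:,::-1]); H,S,V=masks(im)
    for x in(-50,50):
        P=[proj(c,B+x*u+114*n+[0,0,264+d]) for d in(-6,6)]; q=(P[0]+P[1])/2
        print(nm,x,q.round(1),[tuple(im[int(round(q[1]))+d,int(round(q[0]))]) for d in(-6,-4,-2,0,2,4,6)])
    s=proj(c,(525,134,60)); print("stack",rect((V<85)&(S>60),s,c,60), "sheet",rect((S<50)&(V>150),proj(c,(600,100,48)),c,48))
E
```

```text
eef [533.3 250.1 290.8] jaw ang -1.6768 shift [ 1.8  0.6 -0.2] turn(tool x down => sign -) 0.002 xaxis [-0.001 -0.    -1.   ] q7 [-0.49  0.37 -0.06  1.85  0.03  0.92 -2.24] grip 11.0 t 24.85
[-5.03720426  1.69061453 -1.83668795]
scene -50 [454.7 249.1] [(np.uint8(123), np.uint8(110), np.uint8(90)), (np.uint8(183), np.uint8(158), np.uint8(125)), (np.uint8(147), np.uint8(106), np.uint8(67)), (np.uint8(135), np.uint8(93), np.uint8(47)), (np.uint8(130), np.uint8(85), np.uint8(41)), (np.uint8(107), np.uint8(79), np.uint8(59)), (np.uint8(111), np.uint8(106), np.uint8(98))]
scene 50 [406.7 268.2] [(np.uint8(142), np.uint8(109), np.uint8(64)), (np.uint8(136), np.uint8(100), np.uint8(58)), (np.uint8(136), np.uint8(96), np.uint8(48)), (np.uint8(139), np.uint8(94), np.uint8(51)), (np.uint8(129), np.uint8(81), np.uint8(43)), (np.uint8(100), np.uint8(66), np.uint8(36)), (np.uint8(149), np.uint8(121), np.uint8(77))]
stack (array([592.88012695, 131.96673584]), 53.974464416503906, 41.66450881958008, np.float64(-0.141748213758067), 235) sheet (array([613.80987549, 126.88247681]), 60.720115661621094, 
[... 251 characters left out ...]
nt8(25)), (np.uint8(108), np.uint8(60), np.uint8(22)), (np.uint8(88), np.uint8(55), np.uint8(27)), (np.uint8(99), np.uint8(87), np.uint8(67))]
side 50 [156.1 257.5] [(np.uint8(10), np.uint8(9), np.uint8(7)), (np.uint8(14), np.uint8(14), np.uint8(16)), (np.uint8(34), np.uint8(32), np.uint8(26)), (np.uint8(84), np.uint8(74), np.uint8(62)), (np.uint8(79), np.uint8(75), np.uint8(69)), (np.uint8(62), np.uint8(55), np.uint8(56)), (np.uint8(40), np.uint8(37), np.uint8(35))]
stack (array([524.02008057, 150.24459839]), 182.31790161132812, 71.16155242919922, np.float64(-0.14265328905453067), 1065) sheet (array([593.44299316,  95.73722839]), 3.4716100692749023, 0.0, np.float64(-0.25266048420243337), 2)
```

```bash
python3 -c "
from plant import robot
s=robot.observe();print(s['eef_pos'],s['grip_width'],s['ft_force'],s['clock']);robot.job_done()"
```

```text
[533.41232379 250.10619905 290.84193591] 11.469379716106122 [-4.40999274 -0.07605606 -3.49162998] 24.95
the job is handed in; nothing more can be done
```

The press is loaded, and I handed the job in at 25 s with the gripper holding the platen at its balance point. No verdict came back.

- **Stack:** The wrist camera put the lower blank at (525.3, 134.5), the sheet at (524.9, 134.5) and the upper blank at (524.9, 133.1) mm, so all are within about 1.5 mm. The sheet measured square to within 0.01 rad. One hand-picked edge of the upper blank read about 0.016 rad off, still inside the limit.
- **Platen:** The bar is held at 25 N grip with the jaws at about 11.5 mm. The tool stands within 1 mm of the computed balance position (about 1.57 rad). Brown bar pixels showed where the bar was predicted in three of the four spots I checked; the gripper hid the fourth.
- **Bench:** The green look-alike stayed untouched, and I saw no bystander moved in any picture I viewed.

**Checks that failed or disagreed:**
- The final colour-mask check of the stack in the fixed cameras was no use, because the platen and gripper partly hid it. The stack figures are therefore from before I lifted the platen; the last picture showed it undisturbed.
- The first move calls were refused because I had left some keys out of the rows.
- A residual force of about 5 N remained, mostly along the hinge axis.

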